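Seat the tile and free the index table

TASK

Swing the toggle clamp over onto the terracotta tile and press with it (never with the gripper on the tile or its carrier) until the tile is fully home in the blue nest, then throw the clamp back all the way. Only then pull the black index plunger fully up out of its seat hole and finish while still gripping it there, so that the table could be turned; leave the tile in place and do not disturb the other things around.

Things in the scene. Friction and masses are not known exactly. Their poses are not given: they have to be found in the camera images.
- fixture: decorating fixture fixed to the table: green base plate 240 x 280 x 12 mm, on it a round aluminium index table (190 mm across, top 42 mm above the work surface) with a blue square nest in its middle, a clamp at the +y edge and the plunger bracket at the +x, -y side. Origin: on the work surface under the middle of the index table; x and y along the plate's sides, z up. The nest frame is 94 mm square outside, its top 62 mm up
- clamp_pivot (a point): hinge axis of the toggle clamp, at fixture (0, 110, 100) mm; the axis runs along the fixture's x, so the arm swings in the plane of the fixture's y and z
- clamp_grip (a point): point to grip on the clamp's red bar: the bar is 16 mm thick, 56 mm long, runs along the fixture's x and stands out to the -x side of the arm at its free end; the point lies on the bar's axis, 45 mm to the -x side of the arm's middle and 150 mm from the hinge axis. The bar is fixed to the arm (it turns in the grip as the arm swings). Thrown back it is about 242 mm above the work surface, closed 100 mm
- clamp_arm (a joint): swing of the clamp arm in rad: 0 = thrown fully back, against its stop (leaning 0.33 rad outward past upright, start); 1.9 = level, pointing to the fixture's -y, its rubber foot (110 mm from the hinge) bearing on the tile when that is home. A sprung over-centre link drives it away from 0.95 towards either end (under 4 N at the bar); it rests on the tile at about 1.84 by itself but that does not push the tile home
- carrier (a joint): how far the tile's carrier has been pressed down into the nest, m: 0 = 6 mm proud (start), 0.006 = fully home, tile level with the top of the blue frame. A stiff push fit: it stays where it is left; it needs about 5 N down on the clamp's bar (clamp level)
- tile_center (a point): centre of the terracotta tile, 70 x 70 x 12 mm, lying loose in its carrier; its top is 68 mm above the work surface at the start, 62 mm when home
- plunger (a joint): lift of the index plunger, m: 0 = pin 8 mm deep in its seat hole (start), 0.016 = fully up against its stop, pin tip 8 mm clear of the table. A spring pulls it down with about 3.5 N at 0 and 9 N fully up
- plunger_knob (a point): centre of the plunger's black upright round knob, 28 mm across and 22 mm tall; at fixture (55, -60, 101) mm with the pin in, moves straight up with the plunger. Below it is a 20 mm thick housing, its top 10 mm under the knob
- seat_hole (a point): mouth of the seat hole in the index table under the plunger
- glaze_pot: bystander: small glaze pot 32 mm across, 34 mm tall, standing on the base plate's corner (-x, -y); origin under its middle
- mug: bystander: terracotta mug, 80 mm across, 95 mm tall; origin under its middle
- glaze_jar: bystander: glaze jar with red cap, 66 mm across, 90 mm tall; origin under its middle
- bowl: bystander: white bowl, 110 mm across, 50 mm tall; origin under its middle
- brush: bystander: wooden brush lying on the table
- bud_vase: bystander: white bud vase, 64 mm across, 90 mm tall; origin under its middle
- rib: bystander: flat wooden rib, 90 x 50 x 6 mm
There are look-alikes about, which are no part of the job. What is meant by the part that bears tile_center is not green or turquoise, and is the larger of those in its own colour.

How it is judged:
By the outcome, as a careful person would: the job done as asked, in the order asked, and still so for the second after the job is handed in, while the arm keeps its last pose, push and grip.
It also fails if it takes over 64 s, if anything falls off the work surface, if the arm or the gripper's body presses on something with over 40 N, if the wrist force passes 120 N, or if a joint passes its speed limit or range.

ROBOT

A 6-joint arm with a two-finger parallel gripper is mounted at the origin on the work surface. World frame = base frame: x ahead of the robot, y to its left, z up, the work surface at z = 0. Lengths are in mm, angles in rad, forces in N, time in s.
With the tool pointing down it reaches from about 275 to 750 mm from the base axis. Payload 10.2 kg.
Tool frame: the origin (TCP) lies at the very end of the fingers, on their centre line; the grasp point (between the pads) lies 19 mm behind it; z points along the fingers, y is the line along which they close (so a half turn about z gives the same grasp; the last joint's range is limited). The gripper opens to 85 mm and grips with 20 to 120 N. Pads are 22 mm wide; open, the fingers measure 114 mm over their backs; the gripper's body (76 mm by 85 mm) begins 54 mm behind the grasp point. The pads swing forward as they close: fully open they stand 13 mm farther back than shut.
Start: joints at [0.953, 0.313, 1.498, -0, 1.331, -0.223], TCP at [201.94, 484.615, 231.294] pointing down, gripper open.
Joint ranges: [-2.94, 2.94], [-0.97, 2.17], [0.19, 2.56], [-1.23, 4.37], [0.02, 3.11], [-2.88, 2.88]. Speed limits (rad/s): [2.39, 2.39, 3.01, 3.14, 3.14, 3.14].

INTERFACE

Orientations are given as a unit quaternion [w, x, y, z].
In Python, from rig import ctrl gives the robot as it stands.
- The arm moves only by the tool step_arm, never from a script. Its argument "increments" is a list of rows, each a list of 3 entries, a list of its own where there are three numbers: the shift along the tool's x, y, z in cm, then the turn, a rotation vector about the tool's x, y, z in degrees, then the opening in per cent of the stroke, from 0 (shut) to 100 (fully open). A call has 1 to 8 rows; each row is the pose to reach, as a shift and turn from the pose commanded when the call began, along the tool's axes at that moment; what a row does not reach only later rows make up. A row lasts 1/8 s, in which the tool goes at most 62.5 mm and 10.7 degrees, less where a joint would pass 70% of its speed; a pose out of reach is approached as far as the arm can. A call with a gripper value outside its range is refused whole. The fingers move at their own pace and stop on an object; "squeeze" is the grip in N (left out, the last holds). Time passes only in rows, so rows that repeat a pose let the fingers close. It gives the time, the measured TCP pose, the force, the opening and the grip force at its end, in the units of the state.
- ctrl.sense(): the state, without advancing time (a new reading comes with each control period).
- ctrl.capture(name): name is "scene" or "side" or "wrist"; returns a dict with "img" (400x640x3 uint8, red, green, blue), "fx", "fy", "cx", "cy" (pixels), "extrinsics" (4x4, takes a point from camera to world coordinates). Camera axes: x right, y down, z forward; pixel columns grow to the right and rows downward; lengths in mm; the calibration is good to about 2 mm. A picture is of the moment at which its call begins. There is no depth.
- ctrl.finish_job(): hands the job in; it is judged then, once.
The state is a dict: "time_s": time; "joints": joint angles; "dq": joint speeds; "tau": joint torques, N m; "eef_pos": TCP position; "ee_rot": TCP orientation; "force": force on the tool from outside, world axes, zero at the start; "wrist_torque": the same for the moment, N m; "grip_width": opening from 0.0 (shut) to 1.0 (fully open); "grip_force": force on a finger pad.
Only numpy, scipy, OpenCV 4.12 (cv2) and the standard library are available. Lean on these libraries where they do the work, as an engineer would, in place of code of your own. Each camera call takes 0.05 s, during which the arm holds its last target. There are 200 camera calls.

## Working session

There is one attempt and no reset: what is moved stays moved. The work goes in short steps, Python scripts to look and compute and a tool call to move; the robot and the scene stay as the last step left them, time stands still between calls to the robot, and variables do not carry over. Pictures are saved under pics/ and viewed, at most 10 in all, crops included, and the job is handed in when it is done.

Besides the shell and the picture viewer there is one more tool, called after "Request:" as a command line: name --argument value ..., lists and objects as JSON in quotes. step_arm: Moves the arm, as the interface text tells. Its arguments: {"type":"object","properties":{"increments":{"type":"array"},"squeeze":{"type":"number"}},"required":["increments"]}

```bash
mkdir -p pics; ls
python3 - <<'E'
from rig import ctrl
import cv2
for n in ("scene","side"):
    c=ctrl.capture(n); cv2.imwrite(f"pics/{n}0.png",c["img"][:,:,::-1]); print(n,c["fx"],c["cx"],c["cy"],c["extrinsics"])
print(ctrl.sense())
E
```

```text
pics
scene 469.6948432188986 324.7948204152099 193.07211315607145 [[-8.48694179e-01  3.04338079e-01 -4.32546557e-01  1.12312238e+03]
 [ 5.28871669e-01  4.93921009e-01 -6.90171569e-01  1.04391657e+03]
 [ 3.59834242e-03 -8.14506213e-01 -5.80143673e-01  1.04149902e+03]
 [ 0.00000000e+00  0.00000000e+00  0.00000000e+00  1.00000000e+00]]
side 401.83201349916493 323.4828034705846 196.3997782579319 [[ 9.97179094e-01 -3.04817892e-02  6.85909289e-02  4.01332306e+02]
 [-7.45706381e-02 -5.06398597e-01  8.59069078e-01 -8.78490891e+02]
 [ 8.54838762e-03 -8.61760594e-01 -5.07243140e-01  6.64932799e+02]
 [ 0.00000000e+00  0.00000000e+00  0.00000000e+00  1.00000000e+00]]
{'time_s': 0.1, 'joints': array([ 9.52588268e-01,  3.13406256e-01,  1.49829417e+00,  2.98610854e-05,
        1.33102946e+00, -2.23399818e-01]), 'dq': array([ 0.00131558, -0.00274564, -0.00258427, -0.00055833,  0.00079631,
        0.00105671]), 'tau': array([ 1.96040819e-03, -4.12905586e+01, -2.60143965e+01, -1.94960598e-04,
        3.02560904e-03, -3.50264850e-05]), 'eef_pos': array([201.81078395, 484.43483911, 230.81126291]), 'ee_rot': array([-2.45513498e-04,  1.96127983e-01,  9.80578141e-01, -5.13088304e-04]), 'force': array([-0.56069249,  0.10246273, -0.65492016]), 'wrist_torque': array([ 0.05574371, -0.06815989,  0.01092192]), 'grip_force': 0.0, 'grip_width': 1.0032211076233042}
```

View pics/scene0.png

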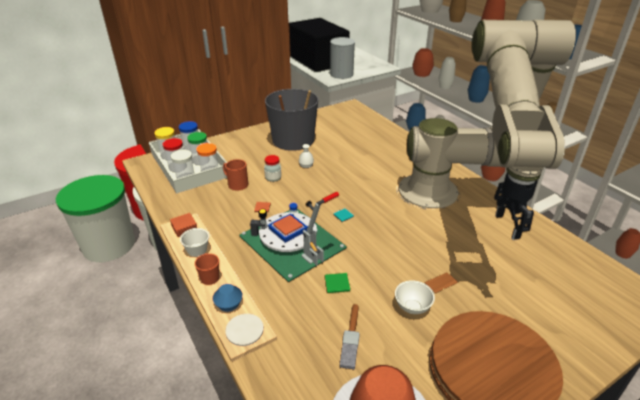

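View pics/side0.png

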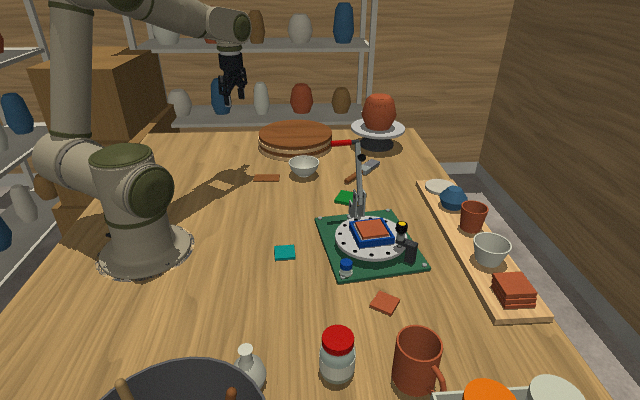

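The scene view shows the fixture around (295,240), with its clamp upright and the red bar at (330,197). In the side view it is around (372,240), with the bar at (345,142). I'll enlarge both.

Run:
```python
import cv2,numpy as np
a=cv2.imread("pics/scene0.png")[180:290,230:360]; b=cv2.imread("pics/side0.png")[130:290,305:440]
cv2.imwrite("pics/c1.png",cv2.resize(a,None,fx=5,fy=5,interpolation=cv2.INTER_CUBIC))
cv2.imwrite("pics/c2.png",cv2.resize(b,None,fx=3.7,fy=3.7,interpolation=cv2.INTER_CUBIC))
```

```text
(no output)
```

View pics/c1.png

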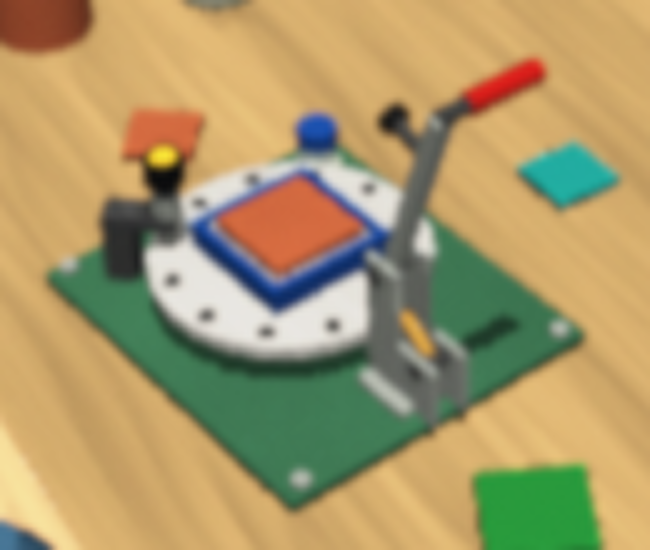

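View pics/c2.png

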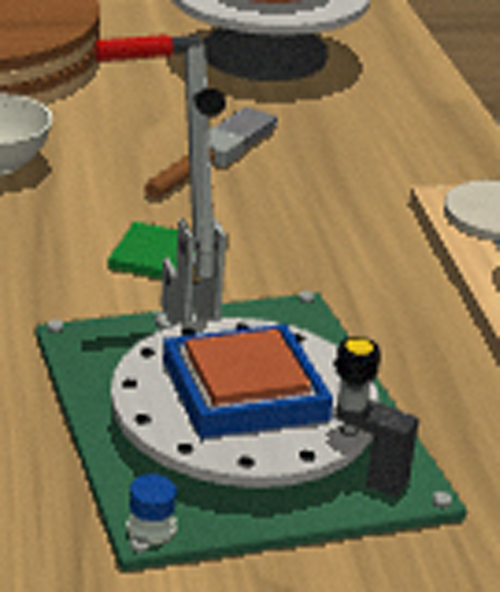

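```bash
cat > fit.py <<'E'
import numpy as np
from rig import ctrl
from scipy.optimize import least_squares
C={n:ctrl.capture(n) for n in("scene","side")}
def proj(n,P):
    c=C[n];E=c["extrinsics"];p=(np.atleast_2d(P)-E[:3,3])@E[:3,:3]
    return np.c_[c["fx"]*p[:,0]/p[:,2]+c["cx"],c["fy"]*p[:,1]/p[:,2]+c["cy"]]
def W(q,P):
    P=np.atleast_2d(P).astype(float);c,s=np.cos(q[2]),np.sin(q[2])
    return P@np.array([[c,s,0],[-s,c,0],[0,0,1]])+[q[0],q[1],0]
by,bz=158.6,241.9
obs={"scene":[((120,-140,12),(239.6,235)),((-120,140,12),(346.6,247.6)),((120,140,12),(288.6,281)),((55,-60,101),(262.4,215)),((-17,by,bz),(324,200.8)),((-73,by,bz),(338.2,193.8)),((47,-47,62),(269.2,226)),((47,47,62),(286,238.5))],
"side":[((-120,140,12),(315.3,218.6)),((120,140,12),(392,208.9)),((120,-140,12),(430.9,268.4)),((-120,-140,12),(338,281)),((55,-60,101),(401.5,227.3)),((-17,by,bz),(351.5,142.7)),((-73,by,bz),(331.2,143.2)),((-47,47,62),(350,223)),((47,47,62),(384,218.5)),((47,-47,62),(394,237))]}
def res(q): return np.concatenate([(proj(n,W(q,[o[0] for o in obs[n]]))-[o[1] for o in obs[n]]).ravel() for n in obs])
r=least_squares(res,[500,50,-.1],loss="soft_l1",x_scale=[100,100,1])
q=r.x
if __name__=="__main__":
    print(q,np.degrees(q[2]));print(res(q).reshape(-1,2).round(1))
    for k,p in dict(bar=(-45,by,bz),barclosed=(-45,-40,100),hinge=(0,110,100),knob=(55,-60,101),tile=(0,0,68)).items(): print(k,W(q,p).round(1), np.hypot(*W(q,p)[0,:2]).round())
E
python3 fit.py
```

```text
[ 5.93915438e+02 -2.19270559e+01  1.40112916e-01] 8.027878749463312
[[-3.7 -2.6]
 [-2.4 -2.9]
 [-3.8 -2.1]
 [ 1.   0.4]
 [-0.1  2.2]
 [ 0.5  1.9]
 [-0.7 -0.3]
 [-0.6  1.8]
 [-0.2  0.2]
 [ 0.6  1.1]
 [ 2.6  1.6]
 [ 0.5  2.9]
 [-1.3 -2.4]
 [-0.8 -2.2]
 [-0.5 -1.2]
 [-1.7 -3.9]
 [-2.6 -3.2]
 [-0.3 -1.9]]
bar [[527.2 128.8 241.9]] 543.0
barclosed [[554.9 -67.8 100. ]] 559.0
hinge [[578.6  87.  100. ]] 585.0
knob [[656.8 -73.7 101. ]] 661.0
tile [[593.9 -21.9  68. ]] 594.0
```

Run:
```python
import fit,numpy as np
from fit import *
def res2(v):
    out=[]
    for n in obs:
        P=np.array([o[0] for o in obs[n]],float); P[P[:,2]==12]+=[v[3],v[4],0]
        out.append((proj(n,W(v[:3],P))-[o[1] for o in obs[n]]).ravel())
    return np.concatenate(out)
r=least_squares(res2,[590,-20,.1,0,0],loss="soft_l1",x_scale=[100,100,1,10,10])
print(r.x,r.cost);print(res2(r.x).reshape(-1,2).round(1))
q=r.x[:3]
for k,p in dict(bar=(-45,by,bz),hinge=(0,110,100),knob=(55,-60,101)).items(): print(k,W(q,p).round(1))
# independent triangulation of bar ends, knob
def tri(a,b):
    return least_squares(lambda P:np.r_[proj("scene",P)[0]-a,proj("side",P)[0]-b],[590,0,100.])
for n,a,b in(("knob",(262.4,215),(401.5,227.3)),("bar-17",(324,200.8),(351.5,142.7)),("bar-73",(338.2,193.8),(331.2,143.2)),("c++",(288.6,281),(392,208.9)),("c+-",(239.6,235),(430.9,268.4)),("c-+",(346.6,247.6),(315.3,218.6))):
    t=tri(a,b);print(n,t.x.round(1),t.fun.round(1))
```

```text
[ 5.93743729e+02 -3.06791830e+01  1.42613193e-01  1.36067518e+00
  1.94551155e+01] 16.15949255591917
[[-2.  -0.9]
 [-0.1 -1.3]
 [-1.5 -0.1]
 [-0.2 -1. ]
 [-1.6  0.6]
 [-1.1  0.3]
 [-1.9 -1.8]
 [-1.8  0.2]
 [-1.  -1.7]
 [-0.8 -0.8]
 [ 0.7 -1.3]
 [-0.5 -0.1]
 [-0.5 -0.4]
 [-0.6 -0.9]
 [-0.4  0.1]
 [-1.4 -2.1]
 [-2.1 -1.5]
 [ 0.4  0.1]]
bar [[526.7 119.9 241.9]]
hinge [[578.1  78.2 100. ]]
knob [[656.7 -82.3 101. ]]
knob [658.2 -80.3  98.5] [-0.3  0.  -0.2 -0. ]
bar-17 [552.7 123.2 240.9] [-1.2  0.5 -1.1 -0.5]
bar-73 [498.5 117.5 242.5] [-0.7  0.3 -0.6 -0.3]
c++ [690.2 144.5  10.2] [-1.2  0.3 -1.2 -0.3]
c+- [ 728.4 -131.8    7.4] [-1.   0.1 -0.7 -0.1]
c-+ [455.3 110.6   6.4] [-0.5  0.2 -0.5 -0.2]
```

```bash
cat > h.py <<'E'
import numpy as np
from rig import ctrl
from scipy.spatial.transform import Rotation as R
Q=np.array([594.,-30.5,0.1426])
def W(p):
    c,s=np.cos(Q[2]),np.sin(Q[2]);return np.array([Q[0]+c*p[0]-s*p[1],Q[1]+s*p[0]+c*p[1],p[2]])
def F(p):
    c,s=np.cos(Q[2]),np.sin(Q[2]);d=np.array(p)-[Q[0],Q[1],0];return np.array([c*d[0]+s*d[1],-s*d[0]+c*d[1],d[2]])
def rot(a=Q[2]): # tool y along +fixture y, z down
    return R.from_matrix(np.array([[-np.cos(a),-np.sin(a),0],[-np.sin(a),np.cos(a),0],[0,0,-1]]).T)
def inc(P,Rt=None):
    s=ctrl.sense();w,x,y,z=s["ee_rot"];r=R.from_quat([x,y,z,w])
    print("shift cm",(r.inv().apply(np.array(P)-s["eef_pos"])/10).round(2), "turn",(r.inv()*(Rt or rot())).as_rotvec(degrees=True).round(2))
E
python3 -c "
from h import *
inc(W((-45,158.6,330)))"
```

```text
shift cm [-44.02 -21.14  -9.88] turn [-2.000e-02 -1.000e-02 -3.079e+01]
```

Request:
step_arm --increments '[[[0,0,-6],[0,0,0],100],[[-5,-2.4,-9.9],[0,0,-5],100],[[-11,-5.3,-9.9],[0,0,-10],100],[[-17,-8.2,-9.9],[0,0,-15],100],[[-22,-10.6,-9.9],[0,0,-20],100],[[-28,-13.4,-9.9],[0,0,-25],100],[[-33,-15.8,-9.9],[0,0,-30.8],100],[[-38,-18.2,-9.9],[0,0,-30.8],100]]' --squeeze 40

```text
time_s: 1.3
eef_pos: [483.8, 168.6, 330.3]
ee_rot: [0.0, -0.072, 0.997, 0.0]
force: [0.3, 0.7, 0.7]
grip_width: 1.001
grip_force: 0.0
```

```bash
python3 -c "
from h import *
inc(W((-45,158.6,330)));print(ctrl.sense()['joints'])"
```

```text
shift cm [-3.57 -5.41  0.03] turn [0.   0.01 0.04]
[ 1.06223272e-01  2.34085469e-01  1.34577309e+00  6.83125480e-05
  1.56154596e+00 -1.60792018e+00]
```

Request:
step_arm --increments '[[[-3.6,-5.4,0],[0,0,0],100],[[-3.6,-5.4,0],[0,0,0],100],[[-3.6,-5.4,0],[0,0,0],100]]'

```text
time_s: 1.68
eef_pos: [525.8, 122.4, 330.2]
ee_rot: [-0.0, -0.071, 0.997, 0.0]
force: [-0.6, -0.1, -0.0]
grip_width: 1.002
grip_force: 0.0
```

Run:
```python
from h import *
import cv2
c=ctrl.capture("wrist");im=c["img"][:,:,::-1].copy();E=c["extrinsics"]
print(c["fx"],E.round(2),ctrl.sense()['eef_pos'])
def pr(p):
    v=(W(p)-E[:3,3])@E[:3,:3];return c["fx"]*v[0]/v[2]+c["cx"],c["fy"]*v[1]/v[2]+c["cy"]
for p in((-73,158.6,242),(-45,158.6,242),(-17,158.6,242),(55,-60,112),(47,47,62),(-47,47,62),(47,-47,62),(-47,-47,62),(0,110,100)):
    x,y=pr(p);print(p,round(x),round(y));cv2.drawMarker(im,(int(x),int(y)),(255,0,255),cv2.MARKER_CROSS,8,1)
cv2.imwrite("pics/w1.png",im)
```

```text
349.62893917510286 [[-1.4000e-01  9.4000e-01  3.0000e-01  4.4996e+02]
 [ 9.9000e-01  1.4000e-01  4.0000e-02  1.1148e+02]
 [ 0.0000e+00  3.0000e-01 -9.5000e-01  4.7345e+02]
 [ 0.0000e+00  0.0000e+00  0.0000e+00  1.0000e+00]] [525.51566009 122.89796008 330.45259502]
(-73, 158.6, 242) 314 167
(-45, 158.6, 242) 314 206
(-17, 158.6, 242) 314 243
(55, -60, 112) 124 253
(47, 47, 62) 228 230
(-47, 47, 62) 222 157
(47, -47, 62) 154 230
(-47, -47, 62) 142 157
(0, 110, 100) 272 204
```

View pics/w1.png

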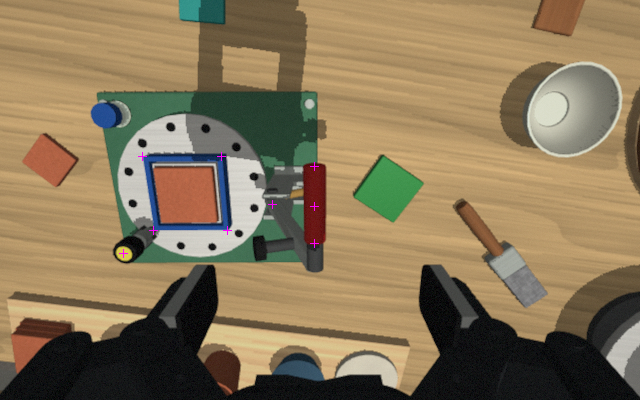

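The wrist view confirms the fit. The bar axis is at column 314 (rows 165–243), the knob is at (126,253), and both lie on the predicted marks. Next I lower and grip.

Request:
step_arm --increments '[[[0,-0.2,3.5],[0,0,0],100],[[0,-0.2,7],[0,0,0],100],[[0,-0.2,10.6],[0,0,0],100],[[0,-0.2,10.6],[0,0,0],50],[[0,-0.2,10.6],[0,0,0],10],[[0,-0.2,10.6],[0,0,0],10],[[0,-0.2,10.6],[0,0,0],10],[[0,-0.2,10.6],[0,0,0],10]]' --squeeze 30

```text
time_s: 2.72
eef_pos: [526.7, 119.8, 225.4]
ee_rot: [0.001, -0.071, 0.997, -0.0]
force: [-1.4, -2.9, 6.0]
grip_width: 0.178
grip_force: 29.3
```

```bash
python3 -c "
from h import *
s=ctrl.sense();print(s);print(F(s['eef_pos']))
t=np.linspace(0,1.9,9)
y=150*np.sin(.33-t);z=150*np.cos(.33-t)
for a,b,c in zip(t,y-y[0],z-z[0]):print(round(a,2),round(b/10,2),round(-c/10,2))"
```

```text
{'time_s': 2.725, 'joints': array([ 7.04165941e-03,  3.49767282e-01,  1.46251624e+00, -7.10792042e-04,
        1.32752328e+00, -1.70626220e+00]), 'dq': array([-0.00047193,  0.00039135, -0.00034213,  0.00044491, -0.00021882,
       -0.00072848]), 'tau': array([ 1.15377657e+00, -3.95320094e+01, -2.40657037e+01,  5.91170825e-01,
       -3.07780858e-01,  3.44868097e-02]), 'eef_pos': array([526.66622924, 119.83542266, 225.39690606]), 'ee_rot': array([ 8.68945210e-04, -7.12785365e-02,  9.97455991e-01, -4.01593702e-04]), 'force': array([-1.39793066, -2.90263688,  5.97106028]), 'wrist_torque': array([-0.40893734,  0.20138806, -0.00823081]), 'grip_force': 29.318161010742188, 'grip_width': 0.17804023293135962}
[-45.28507247 158.37878078 225.39690606]
0.0 0.0 -0.0
0.24 -3.48 -0.75
0.48 -7.03 -0.65
0.71 -10.46 0.27
0.95 -13.58 1.98
1.19 -16.2 4.38
1.42 -18.19 7.32
1.66 -19.44 10.65
1.9 -19.86 14.18
```

```bash
python3 -c "
import numpy as np
def f(t0,ts):
  for t in ts: print(round(t,3),[round(15*(np.sin(.33-t)-np.sin(.33-t0)),2),round(-15*(np.cos(.33-t)-np.cos(.33-t0)),2)])
f(0,np.linspace(.1,.8,8));f(.8,np.linspace(.9,1.6,8));f(1.6,np.linspace(1.65,2.0,8))"
```

```text
0.1 [np.float64(-1.44), np.float64(-0.41)]
0.2 [np.float64(-2.92), np.float64(-0.68)]
0.3 [np.float64(-4.41), np.float64(-0.8)]
0.4 [np.float64(-5.91), np.float64(-0.77)]
0.5 [np.float64(-7.4), np.float64(-0.59)]
0.6 [np.float64(-8.86), np.float64(-0.27)]
0.7 [np.float64(-10.28), np.float64(0.21)]
0.8 [np.float64(-11.65), np.float64(0.82)]
0.9 [np.float64(-1.3), np.float64(0.75)]
1.0 [np.float64(-2.52), np.float64(1.62)]
1.1 [np.float64(-3.65), np.float64(2.6)]
1.2 [np.float64(-4.67), np.float64(3.7)]
1.3 [np.float64(-5.58), np.float64(4.89)]
1.4 [np.float64(-6.36), np.float64(6.17)]
1.5 [np.float64(-7.02), np.float64(7.52)]
1.6 [np.float64(-7.53), np.float64(8.93)]
1.65 [np.float64(-0.2), np.float64(0.72)]
1.7 [np.float64(-0.37), np.float64(1.45)]
1.75 [np.float64(-0.5), np.float64(2.19)]
1.8 [np.float64(-0.6), np.float64(2.93)]
1.85 [np.float64(-0.65), np.float64(3.68)]
1.9 [np.float64(-0.67), np.float64(4.43)]
1.95 [np.float64(-0.66), np.float64(5.18)]
2.0 [np.float64(-0.6), np.float64(5.93)]
```

Request:
step_arm --increments '[[[0,-1.44,-0.41],[0,0,0],10],[[0,-2.92,-0.68],[0,0,0],10],[[0,-4.41,-0.8],[0,0,0],10],[[0,-5.91,-0.77],[0,0,0],10],[[0,-7.4,-0.59],[0,0,0],10],[[0,-8.86,-0.27],[0,0,0],10],[[0,-10.28,0.21],[0,0,0],10],[[0,-11.65,0.82],[0,0,0],10]]'

```text
time_s: 3.72
eef_pos: [543.1, 3.9, 215.6]
ee_rot: [0.0, -0.071, 0.997, 0.0]
force: [3.3, 1.1, 4.5]
grip_width: 0.171
grip_force: 31.1
```

Request:
step_arm --increments '[[[0,-1.3,0.75],[0,0,0],10],[[0,-2.52,1.62],[0,0,0],10],[[0,-3.65,2.6],[0,0,0],10],[[0,-4.67,3.7],[0,0,0],10],[[0,-5.58,4.89],[0,0,0],10],[[0,-6.36,6.17],[0,0,0],10],[[0,-7.02,7.52],[0,0,0],10],[[0,-7.53,8.93],[0,0,0],10]]'

```text
time_s: 4.72
eef_pos: [553.4, -70.2, 125.7]
ee_rot: [-0.0, -0.071, 0.997, -0.0]
force: [1.1, -1.7, 0.1]
grip_width: 0.173
grip_force: 31.1
```

Request:
step_arm --increments '[[[0,-0.2,0.72],[0,0,0],10],[[0,-0.37,1.45],[0,0,0],10],[[0,-0.5,2.19],[0,0,0],10],[[0,-0.6,2.93],[0,0,0],10],[[0,-0.65,3.68],[0,0,0],10],[[0,-0.66,4.1],[0,0,0],10],[[0,-0.67,4.43],[0,0,0],10],[[0,-0.67,4.43],[0,0,0],10]]'

```text
time_s: 5.72
eef_pos: [554.5, -76.6, 82.7]
ee_rot: [-0.0, -0.071, 0.997, -0.0]
force: [-3.5, -5.3, 2.9]
grip_width: 0.174
grip_force: 32.8
```

Request:
step_arm --increments '[[[0,0,0.1],[0,0,0],10],[[0,0,0.2],[0,0,0],10],[[0,0,0.2],[0,0,0],10],[[0,0,0.2],[0,0,0],10]]'

```text
time_s: 6.22
eef_pos: [554.5, -76.7, 80.9]
ee_rot: [0.0, -0.071, 0.997, -0.0]
force: [-3.8, -4.8, 5.9]
grip_width: 0.175
grip_force: 33.2
```

Request:
step_arm --increments '[[[0,0,0.1],[0,0,0],10],[[0,0,0.2],[0,0,0],10],[[0,0,0.3],[0,0,0],10],[[0,0,0.3],[0,0,0],10]]'

```text
time_s: 6.72
eef_pos: [554.6, -76.7, 78.9]
ee_rot: [0.0, -0.071, 0.997, -0.001]
force: [-8.6, -4.4, 14.4]
grip_width: 0.173
grip_force: 34.1
```

Request:
step_arm --increments '[[[0,0,0.1],[0,0,0],10],[[0,0,0.2],[0,0,0],10],[[0,0,0.3],[0,0,0],10],[[0,0,0.3],[0,0,0],10]]'

```text
time_s: 7.22
eef_pos: [555.0, -76.8, 78.1]
ee_rot: [0.001, -0.072, 0.997, -0.001]
force: [-15.0, -0.5, 34.2]
grip_width: 0.179
grip_force: 36.0
```

Run:
```python
from h import *
import cv2
ims=[]
for n in("side",):
    c=ctrl.capture(n);ims=c["img"][190:290,310:440,::-1]
cv2.imwrite("pics/s2.png",cv2.resize(ims,None,fx=5,fy=5,interpolation=cv2.INTER_CUBIC))
s=ctrl.sense();print(s['eef_pos'],F(s['eef_pos']),s['force'])
```

```text
[555.04786485 -76.7699423   78.1203207 ] [-45.13251937 -40.26452643  78.1203207 ] [-16.02717323  -1.6589235   34.21465497]
```

View pics/s2.png

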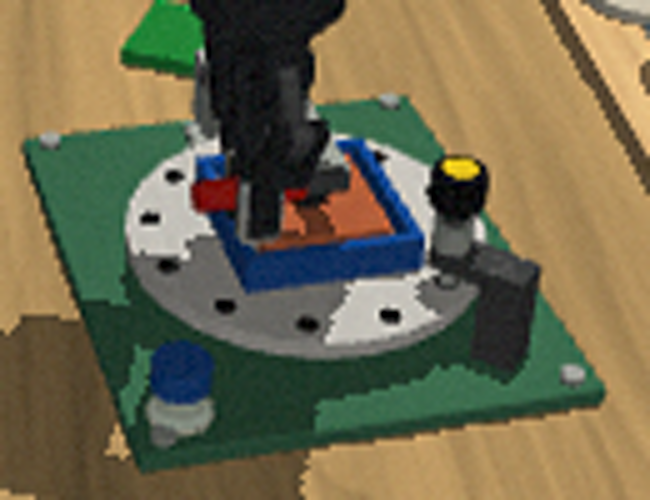

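The tile looks flush with the blue frame (tile at about (330,210) in the crop). The force rose stiffly to 34 N, so the carrier is against its stop. Next I swing the clamp back.

Request:
step_arm --increments '[[[0,0,-0.4],[0,0,0],10],[[0,0,-0.8],[0,0,0],10],[[0,0.07,-2.3],[0,0,0],10],[[0,0.17,-3.04],[0,0,0],10],[[0,0.3,-3.78],[0,0,0],10],[[0,0.47,-4.51],[0,0,0],10],[[0,0.67,-5.23],[0,0,0],10],[[0,0.67,-5.23],[0,0,0],10]]'

```text
time_s: 8.28
eef_pos: [553.8, -69.5, 127.3]
ee_rot: [0.0, -0.071, 0.997, -0.0]
force: [3.3, -2.6, -3.5]
grip_width: 0.176
grip_force: 31.2
```

Request:
step_arm --increments '[[[0,0.51,-1.41],[0,0,0],10],[[0,1.17,-2.76],[0,0,0],10],[[0,1.95,-4.04],[0,0,0],10],[[0,2.86,-5.23],[0,0,0],10],[[0,3.88,-6.33],[0,0,0],10],[[0,5.01,-7.31],[0,0,0],10],[[0,6.23,-8.18],[0,0,0],10],[[0,7.53,-8.93],[0,0,0],10]]'

```text
time_s: 9.28
eef_pos: [543.2, 3.8, 218.2]
ee_rot: [0.001, -0.071, 0.997, -0.002]
force: [1.6, -3.4, 3.2]
grip_width: 0.173
grip_force: 29.6
```

Request:
step_arm --increments '[[[0,1.37,-0.61],[0,0,0],10],[[0,2.79,-1.09],[0,0,0],10],[[0,4.25,-1.41],[0,0,0],10],[[0,5.74,-1.59],[0,0,0],10],[[0,7.24,-1.62],[0,0,0],10],[[0,8.73,-1.5],[0,0,0],10],[[0,10.21,-1.23],[0,0,0],10],[[0,11.65,-0.82],[0,0,0],10]]'

```text
time_s: 10.28
eef_pos: [526.0, 120.6, 223.9]
ee_rot: [-0.0, -0.071, 0.997, -0.001]
force: [0.8, -42.4, 23.4]
grip_width: 0.174
grip_force: 36.0
```

Request:
step_arm --increments '[[[0,0.1,0.0],[0,0,0],10],[[0,0.3,0.1],[0,0,0],10],[[0,0.3,0.1],[0,0,0],10]]'

```text
time_s: 10.65
eef_pos: [526.2, 120.0, 224.2]
ee_rot: [0.0, -0.071, 0.997, -0.004]
force: [-3.0, -20.7, 9.6]
grip_width: 0.175
grip_force: 32.5
```

Request:
step_arm --increments '[[[0,-0.1,0],[0,0,0],40],[[0,-0.1,0],[0,0,0],100],[[0,-0.1,0],[0,0,0],100],[[0,-0.1,0],[0,0,0],100],[[0,-0.1,0],[0,0,0],100],[[0,-0.1,-4],[0,0,0],100],[[0,-0.1,-8],[0,0,0],100],[[0,-0.1,-10],[0,0,0],100]]'

```text
time_s: 11.65
eef_pos: [526.3, 122.2, 325.5]
ee_rot: [0.001, -0.071, 0.997, -0.0]
force: [0.3, -0.3, -0.6]
grip_width: 1.0
grip_force: 0.0
```

Run:
```python
from h import *
import cv2
c=ctrl.capture("wrist");im=c["img"][:,:,::-1].copy();E=c["extrinsics"]
def pr(p):
    v=(W(p)-E[:3,3])@E[:3,:3];return c["fx"]*v[0]/v[2]+c["cx"],c["fy"]*v[1]/v[2]+c["cy"]
for p in((-45,158.6,242),(55,-60,112)):
    x,y=pr(p);print(p,round(x),round(y));cv2.drawMarker(im,(int(x),int(y)),(255,0,255),cv2.MARKER_CROSS,8,1)
cv2.imwrite("pics/w2.png",cv2.resize(im[80:290,80:345],None,fx=2.8,fy=2.8,interpolation=cv2.INTER_CUBIC))
s=ctrl.sense();print(s['eef_pos'],s['joints'])
inc(W((55,-60,180)),rot(Q[2]+np.pi/4));inc(W((55,-60,180)))
```

```text
(-45, 158.6, 242) 315 207
(55, -60, 112) 122 254
[526.70423508 122.21570453 327.33320801] [ 1.11796544e-02  2.98309478e-01  1.27044137e+00  7.76284089e-05
  1.56710782e+00 -1.70241977e+00]
shift cm [ -9.9  -22.07  14.8 ] turn [ -0.16   0.29 -44.99]
shift cm [ -9.9  -22.07  14.8 ] turn [-0.04  0.33  0.01]
```

View pics/w2.png

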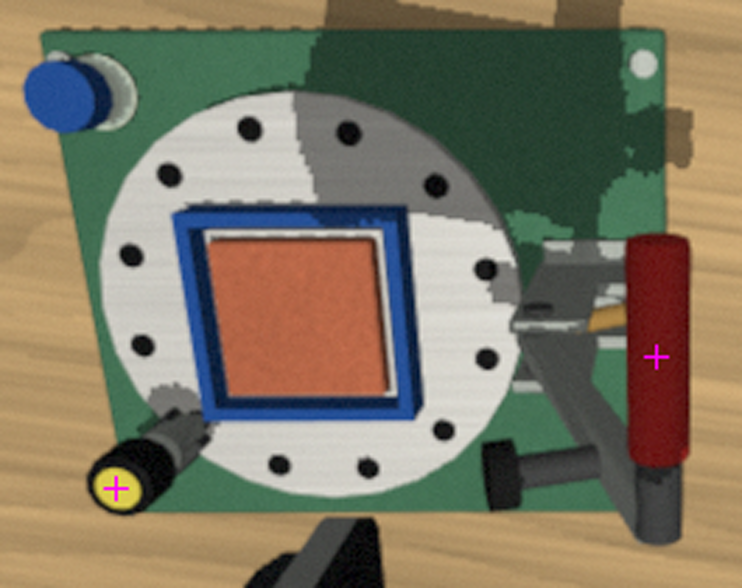

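The carrier sits flush and centred in the blue frame, and the clamp bar is back on its original mark. The knob is also on its mark. I'll grip it tangentially, turned 45° so that the fingers clear the bracket.

Request:
step_arm --increments '[[[-2,-4.4,0],[0,0,9],100],[[-4,-8.8,0],[0,0,18],100],[[-6,-13.2,0],[0,0,27],100],[[-8,-17.6,0],[0,0,36],100],[[-9.9,-22,0],[0,0,45],100],[[-9.9,-22,5],[0,0,45],100],[[-9.9,-22,10],[0,0,45],100],[[-9.9,-22,14.8],[0,0,45],100]]'

```text
time_s: 12.7
eef_pos: [654.8, -81.5, 172.7]
ee_rot: [-0.001, 0.316, 0.949, 0.0]
force: [1.8, -0.7, -0.4]
grip_width: 1.0
grip_force: 0.0
```

Run:
```python
from h import *
import cv2
from fit import proj
from scipy.optimize import least_squares
t=least_squares(lambda P:np.r_[proj("scene",P)[0]-(255,222),proj("side",P)[0]-(410.9,241.6)],[650,-80,80.])
print("block top",F(t.x),t.fun)
c=ctrl.capture("wrist");im=c["img"][:,:,::-1].copy();E=c["extrinsics"]
v=(W((55,-60,112))-E[:3,3])@E[:3,:3];x,y=c["fx"]*v[0]/v[2]+c["cx"],c["fy"]*v[1]/v[2]+c["cy"]
# yellow cap centroid, back-projected to z=112
m=cv2.inRange(cv2.cvtColor(im,cv2.COLOR_BGR2HSV),(20,120,90),(35,255,255))
n,l,st,ce=cv2.connectedComponentsWithStats(m);k=[i for i in range(1,n) if st[i,4]>25]
for i in k:
    u=ce[i];d=E[:3,:3]@[(u[0]-c["cx"])/c["fx"],(u[1]-c["cy"])/c["fy"],1];P=E[:3,3]+d*(112-E[2,3])/d[2];print(u,st[i],P,F(P))
print("pred",x,y);s=ctrl.sense();print(s['eef_pos'],s['joints']);inc(W((55,-60,85)),rot(Q[2]-np.pi/4))
cv2.drawMarker(im,(int(x),int(y)),(255,0,255),cv2.MARKER_CROSS,8,1);cv2.imwrite("pics/w3.png",im)
```

```text
block top [ 76.05199779 -78.72248353  66.74094638] [-0.60766614  0.0790182  -0.44773184 -0.07598844]
[319.49689441 228.30590062] [305 215  30  28 644] [656.73297622 -81.95467047 112.        ] [ 54.78363255 -59.84783224 112.        ]
pred 319.5697238380396 228.70032471219213
[654.40226853 -81.27955722 173.30875566] [-3.00880992e-01  6.60240777e-01  1.11622646e+00  4.65957573e-05
  1.37000672e+00 -1.22897295e+00]
shift cm [-0.29  0.1   8.83] turn [-0.09 -0.26  0.  ]
```

View pics/w3.png

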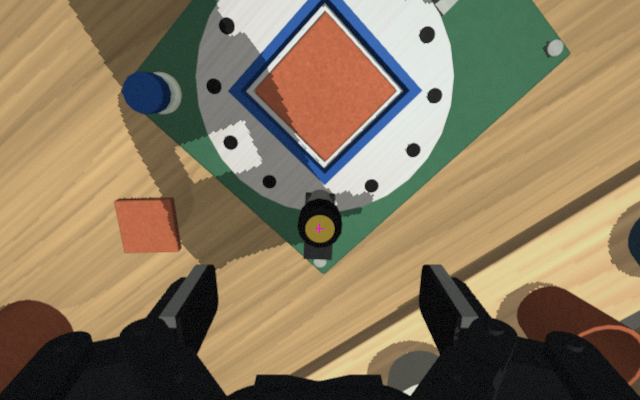

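The knob cap at (319.5,228) matches the prediction to within 1 px, and the bracket runs radially, clear of the fingers. Lower and grip.

Request:
step_arm --increments '[[[-0.25,0.1,3],[0,0,0],100],[[-0.25,0.1,6],[0,0,0],100],[[-0.25,0.1,8.8],[0,0,0],100],[[-0.25,0.1,8.8],[0,0,0],60],[[-0.25,0.1,8.8],[0,0,0],20],[[-0.25,0.1,8.8],[0,0,0],20],[[-0.25,0.1,8.8],[0,0,0],20],[[-0.25,0.1,8.8],[0,0,0],20]]' --squeeze 60

```text
time_s: 13.85
eef_pos: [657.9, -83.6, 89.7]
ee_rot: [0.001, 0.316, 0.949, -0.001]
force: [-6.3, -4.7, 9.4]
grip_width: 0.303
grip_force: 58.9
```

Request:
step_arm --increments '[[[0,0,-0.3],[0,0,0],20],[[0,0,-0.6],[0,0,0],20],[[0,0,-0.9],[0,0,0],20],[[0,0,-1.2],[0,0,0],20],[[0,0,-1.4],[0,0,0],20],[[0,0,-1.6],[0,0,0],20],[[0,0,-1.6],[0,0,0],20]]'

```text
time_s: 14.72
eef_pos: [657.7, -83.6, 103.0]
ee_rot: [0.0, 0.316, 0.949, -0.001]
force: [2.1, -5.9, -8.5]
grip_width: 0.308
grip_force: 59.4
```

Request:
step_arm --increments '[[[0,0,-0.1],[0,0,0],20],[[0,0,-0.2],[0,0,0],20],[[0,0,-0.3],[0,0,0],20],[[0,0,-0.4],[0,0,0],20],[[0,0,-0.4],[0,0,0],20]]'

```text
time_s: 15.35
eef_pos: [657.7, -83.6, 105.9]
ee_rot: [-0.0, 0.316, 0.949, -0.001]
force: [3.9, -6.7, -14.3]
grip_width: 0.304
grip_force: 60.1
```

Request:
step_arm --increments '[[[0,0,-0.1],[0,0,0],20],[[0,0,-0.1],[0,0,0],20],[[0,0,-0.1],[0,0,0],20],[[0,0,-0.1],[0,0,0],20]]' --squeeze 80

```text
time_s: 15.85
eef_pos: [657.6, -83.6, 106.1]
ee_rot: [-0.001, 0.316, 0.949, -0.001]
force: [6.3, -7.7, -19.1]
grip_width: 0.301
grip_force: 80.0
```

Run:
```python
from h import *
import cv2
ims=[]
for n,(a,b,c,d) in dict(side=(185,265,350,440),scene=(190,270,225,315)).items():
    ims.append(ctrl.capture(n)["img"][a:b,c:d,::-1])
c=ctrl.capture("wrist");E=c["extrinsics"]
m=cv2.inRange(cv2.cvtColor(c["img"],cv2.COLOR_RGB2HSV),(20,120,60),(35,255,255))
n,l,st,ce=cv2.connectedComponentsWithStats(m)
s=ctrl.sense();print(s['eef_pos'],s['force'],[(ce[i],st[i]) for i in range(1,n) if st[i,4]>100])
for z in(112,128,134):
    v=(W((55,-60,z))-E[:3,3])@E[:3,:3];print(z,c["fx"]*v[0]/v[2]+c["cx"],c["fy"]*v[1]/v[2]+c["cy"])
cv2.imwrite("pics/f.png",cv2.resize(np.hstack(ims),None,fx=4.4,fy=4.4,interpolation=cv2.INTER_CUBIC))
```

```text
[657.61298901 -83.56725959 106.06422025] [  6.52333238  -6.96343433 -19.04712506] [(array([317.7974934 , 289.79485488]), array([ 295,  270,   47,   41, 1516], dtype=int32))]
112 318.1972211199835 270.1921924841951
128 318.1320500882335 290.02685358690604
134 318.10375029283904 298.63983447507616
```

View pics/f.png

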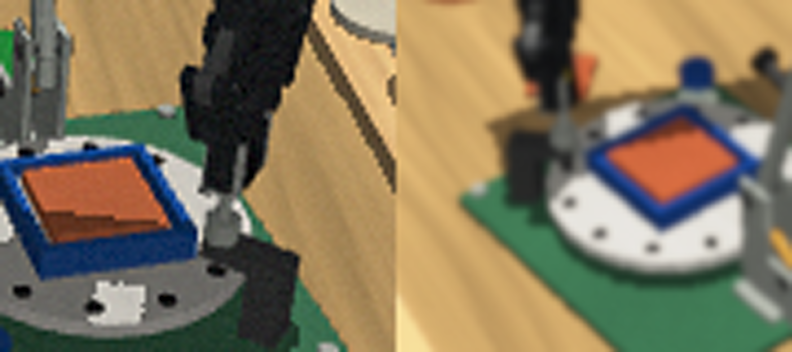

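The cap at row 289.8 puts the knob top at z = 128 mm (290.0 predicted), so the plunger is up the full 16 mm and held against its stop. The tile is flush and the clamp is back.

```bash
python3 -c "
from rig import ctrl
print(ctrl.finish_job())"
```

```text
the job is handed in; nothing more can be done
None
```

The job is handed in: the tile was pressed home with the clamp, the clamp was thrown back to its stop, and the plunger is held the full 16 mm up in the gripper at about 16 s of the 64 s allowed; no verdict came back.

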